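# Right the beaker, then find the cap's hand and hold it off the jar

### The job

Get the toddler's rusks ready to serve: first stand the tipped steel beaker upright, mouth up, in the middle of the cork strip, in line with and midway between the bottle and the cup, and let go of it. Then open the rusk jar, whose cap may come loose clockwise or anticlockwise (a twist one way stops dead and the other way frees it, so try both), and finish while still holding the cap in the gripper, steady, at least 6 cm above where it sat on the jar. Leave everything else where it is.

Things in the scene. Friction and masses are not known exactly. Their poses are not given: they have to be found in the camera images.
- beaker: Eight-sided open steel beaker, 52 mm across flats, 92 mm tall, wall 3 mm, 0.08 to 0.17 kg. Origin at the centre of its foot, z towards its mouth; the flats face its own +-x and +-y. It starts lying on one flat on the cork strip, mouth roughly to the robot's left (+y), its own y level, across the strip between bottle and cup.
- lane: Flat cork strip fixed on the tray, 100 mm (its x) by 340 mm (its y), 8 mm thick; origin at the centre of its underside, which lies 15 mm above the table. It runs away from the robot, the cup nearer, the bottle farther. They stand near its centreline (x = 0), about 125 mm to its -y and +y; the beaker's place is its centre, x = y = 0.
- cup: White ceramic cup, 64 mm across, 75 mm tall, loose, standing on the strip at about +125 mm in its y. Origin under its foot. Leave alone.
- bottle: White feeding bottle, 54 mm across, 125 mm tall, loose, standing on the strip at about -125 mm in its y. Origin under its foot. Leave alone.
- jar: Clear jar of rusks, 76 mm across, held down on the tray by a 92 mm rubber suction foot: it cannot move or turn. Origin at the centre of its underside; rim 88 mm high. Two shoulders on the neck, at its own +x and -x, hold the cap's two lugs down. A hidden nib blocks one direction of turning; which one changes from start to start.
- cap: White plastic cap on the jar, 64 mm across, 0.06 to 0.12 kg, loose. Origin at the centre of its skirt's lower edge, 68 mm above the jar's origin. It starts with its x within 0.1 rad of the jar's x. It turns easily, without rising. The wrong way it stops dead after 0.1 to 0.45 rad; the right way it lifts straight off once turned 0.95 to 2.1 rad from the jar's x (lugs in the gaps).
- cap_rib (a point): Grip point on the cap's axis, 47 mm above the cap's origin, axes as the cap's. The round part of the cap is 25 mm high and carries an upright grip rib, 54 mm long (the cap's x), 16 mm thick (its y), reaching from 25 to 55 mm above the cap's origin.
- plate: Blue plastic plate, 150 mm across, 18 mm high, at the tray's far side. Leave alone.
- spoon: Wooden spoon, 180 mm, lying on the far right of the tray. Leave alone.
- puzzle_box: Beech puzzle box, 70 by 90 mm, 57 mm tall, at the left edge of the tray. Leave alone.
- bowl: White bowl, 100 mm across, 40 mm tall, at the near right of the tray. Leave alone.
Mind the look-alikes: they are no part of the job. Leave any red look-alike of the beaker alone. Leave any pink look-alike of the cap alone.

How it is judged (in metres and radians):
On the way, in this order (a step that is already met when the one before it is completed fails the run):
1. the beaker stands upright in its place in the row, released (angle between beaker's own z axis and vertical below 0.12 rad and z of beaker in the frame of lane between 0.004 and 0.013 m and x of beaker in the frame of lane between -0.028 and 0.028 m and y of beaker in the frame of lane between -0.035 and 0.035 m and linear speed of beaker below 0.03 m/s and contact force between beaker and the fingers below 0.05 N), for 0.3 s.
2. the cap, still seated on the jar, is turned loose (angle between the x axis of cap and the x axis of jar, either way round above 0.75 rad and z of cap in the frame of jar below 0.08 m), for 0.05 s.
At the end, for the whole second after the job is handed in: The beaker stands upright (within 0.12 rad) and released on the cork strip, within 28 mm of its centreline and 35 mm of its middle; the cap is held still in the gripper (over 1 N, under 0.03 m/s), touching nothing else of the row or the jar, more than 50 mm above where it sat (all of step 1 and z of cap in the frame of jar above 0.118 m and contact force between cap and the fingers above 1 N and contact force between cap and jar below 0.05 N and contact force between cap and bottle below 0.05 N and contact force between cap and cup below 0.05 N and contact force between cap and beaker below 0.05 N and linear speed of cap below 0.03 m/s); the arm keeps its last pose, push and grip.
It fails at once if the cup is shoved away or tipped (distance of cup from where it was at the start of the episode above 0.025 m or angle between cup's own z axis and vertical above 0.5 rad).
It fails at once if the bottle is shoved away or tipped (distance of bottle from where it was at the start of the episode above 0.025 m or angle between bottle's own z axis and vertical above 0.5 rad).
It fails at once if the plate, spoon, puzzle box or bowl is shoved more than 25 mm (distance of any of plate, spoon, puzzle_box, bowl from where it was at the start of the episode above 0.025 m).
It also fails if it takes over 58 s, if anything falls off the work surface, if the arm or the gripper's body presses on something with over 40 N, if the wrist force passes 120 N, or if a joint passes its speed limit or range.

### The arm

A 7-joint arm with a two-finger parallel gripper is mounted at the origin on the work surface. World frame = base frame: x ahead of the robot, y to its left, z up, the work surface at z = 0. Lengths are in mm, angles in rad, forces in N, time in s.
With the tool pointing down it reaches from about 400 to 875 mm from the base axis. Payload 4.4 kg.
Tool frame: the origin (TCP) lies midway between the tips of the shut fingers; the grasp point (between the pads) lies ctrl.grip_depth behind it (ctrl.grip_depth is the distance from the TCP to the grasp point, in mm); z points along the fingers, y is the line along which they close (so a half turn about z gives the same grasp; the last joint's range is limited). The gripper opens to 85 mm and grips with 20 to 120 N. Pads are 22 mm wide; open, the fingers measure 114 mm over their backs; the gripper's body (76 mm by 85 mm) begins 54 mm behind the grasp point. The pads swing forward as they close: fully open they stand 13 mm farther back than shut.
Start: joints at [-1.182, 0.628, 0.038, 1.517, -0.027, 0.996, -0.02], TCP at [285.513, 583.952, 231.313] pointing down, gripper open.
Joint ranges: [-3.06, 3.06], [-0.37, 2.12], [-1.25, 1.32], [0.18, 2.47], [-1.1, 4.24], [0.23, 1.98], [-2.94, 2.94]. Speed limits (rad/s): [2.57, 2.57, 3.14, 3.14, 3.14, 3.14, 3.14].

### API

Orientations are given as [roll, pitch, yaw] about the fixed x, y, z axes, in that order (R = Rz(yaw) Ry(pitch) Rx(roll)).
In Python, from cell import ctrl gives the robot as it stands.
- The arm moves only by the tool carry_out, never from a script. Its argument "deltas" is one flat list of numbers, 7 for each row, row after row: the turn, a rotation vector about the tool's x, y, z in degrees, then the shift along the tool's x, y, z in m, then the closure, from -1 (fully open) to 1 (shut). In form: [wx, wy, wz, dx, dy, dz, claw, wx, wy, wz, dx, dy, dz, claw, ...]. A call has 1 to 12 rows; each row shifts and turns the commanded pose from where the row before left it, along the tool's axes as they then stand; what a row does not reach is not made up. A row lasts 1/8 s, in which the tool goes at most 62.5 mm and 10.7 degrees, less where a joint would pass 70% of its speed; a pose out of reach is approached as far as the arm can. A call with a gripper value outside its range is refused whole. The fingers move at their own pace and stop on an object; the grip force is fixed at half the most. Time passes only in rows, so rows that do not move let the fingers close. It gives the time, the measured TCP pose, the force, the opening and the grip force at its end, in the units of the state.
- ctrl.read_state(): the state, without advancing time (a new reading comes with each control period).
- ctrl.get_image(name): name is "side" or "top"; returns the picture (384x512x3 uint8, red, green, blue); there is no depth.
- ctrl.calibration(name): a dict with "mtx" (3x3 intrinsics, pixels), "R" (3x3) and "t" (3): a world point X has camera coordinates R X + t. Camera axes: x right, y down, z forward; pixel columns grow to the right and rows downward; lengths in mm; the calibration is good to about 2 mm. A picture is of the moment at which its call begins. calibration takes no time and is no camera call.
- ctrl.finish_job(): hands the job in; it is judged then, once.
The state is a dict: "clock": time; "qpos": joint angles; "qd": joint speeds; "tau": joint torques, N m; "eef_pos": TCP position; "tool_rot": TCP orientation; "force": force on the tool from outside, world axes, zero at the start; "torque": the same for the moment, N m; "width": finger opening in mm; "gripper_force": force on a finger pad.
Only numpy, scipy, OpenCV 4.12 (cv2) and the standard library are available. Lean on these libraries where they do the work, as an engineer would, in place of code of your own. Each camera call takes 0.05 s, during which the arm holds its last target. There are 200 camera calls.

## Working session

There is one attempt and no reset: what is moved stays moved. The work goes in short steps, Python scripts to look and compute and a tool call to move; the robot and the scene stay as the last step left them, time stands still between calls to the robot, and variables do not carry over. Pictures are saved under pics/ and viewed, at most 10 in all, crops included, and the job is handed in when it is done.

Besides the shell and the picture viewer there is one more tool, called after ">>>" as a command line: name --argument value ..., lists and objects as JSON in quotes. carry_out: Moves the arm, as the interface text tells. Its arguments: {"type":"object","properties":{"deltas":{"type":"array"}},"required":["deltas"]}

```bash
ls; mkdir -p pics; python3 - <<'E'
from cell import ctrl
import cv2
print(ctrl.grip_depth, ctrl.read_state())
for n in("top","side"):
    cv2.imwrite(f"pics/{n}0.png",cv2.resize(ctrl.get_image(n)[:,:,::-1],(800,600),interpolation=cv2.INTER_CUBIC)); print(ctrl.calibration(n))
E
```

```text
pics
18.700000000000003 {'clock': 0.0, 'qpos': array([-1.18176482,  0.62933164,  0.03841188,  1.51839615, -0.02700663,
        0.99629348, -0.01998589]), 'qd': array([ 4.75919775e-04,  1.75054553e-03,  5.20615273e-04, -1.69424108e-05,
        9.13430480e-04,  1.86047277e-03, -2.26250128e-03]), 'tau': array([ 2.91952383e-04, -5.63404834e+01,  1.22696087e+00, -1.93439895e+01,
        1.11636805e-02,  1.07482253e-02,  1.70622496e-05]), 'eef_pos': array([285.22869653, 583.36542725, 230.38892396]), 'tool_rot': array([-3.13968092e+00,  1.82778678e-06,  2.68679534e+00]), 'force': array([ 0.27845995, -0.5803007 , -0.72849672]), 'torque': array([0.028434  , 0.01378529, 0.02911106]), 'gripper_force': 0.0, 'width': 85.63183903127413}
{'mtx': array([[347.36987008,   0.        , 260.6678554 ],
       [  0.        , 347.36987008, 186.84701967],
       [  0.        ,   0.        ,   1.        ]]), 'R': array([[-0.02629532, -0.99927053, -0.02769396],
       [-0.98296694,  0.03088723, -0.18116837],
       [ 0.18189161,  0.02245837, -0.98306209]]), 't': array([ 10.10792902, 501.2047146 , 912.97588365])}
{'mtx': array([[427.84552727,   0.        , 257.45945937],
       [  0.        , 427.84552727, 198.72837428],
       [  0.        ,   0.        ,   1.        ]]), 'R': array([[ 0.90760279, -0.41931508, -0.02078575],
       [-0.25804951, -0.51812281, -0.81545031],
       [ 0.33116104,  0.74546873, -0.57845375]]), 't': array([-445.67545282,  205.24797739, 1257.39053156])}
```

View pics/top0.png

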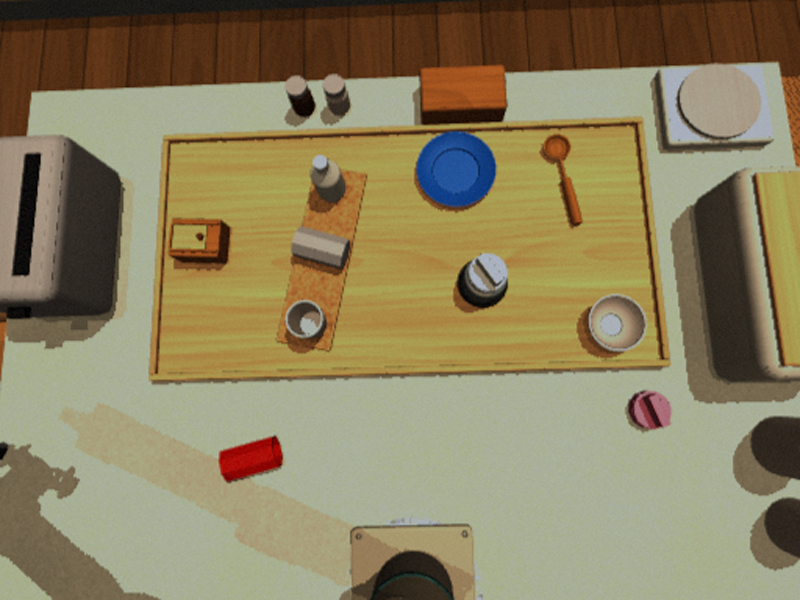

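View pics/side0.png

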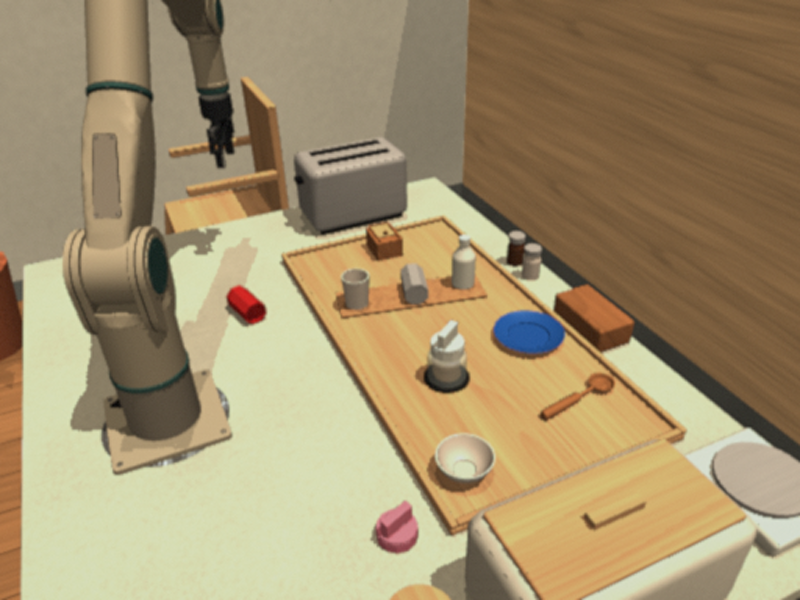

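The top view shows the cork strip with corners near (313,172), (366,173), (330,350) and (277,342). On it are the bottle at (328,178), the beaker at (320,248) and the cup at (306,320). The jar cap is at (487,272). In the side view the beaker is at (414,284) and the cap at (447,345).

```bash
cat > h.py <<'E'
from cell import ctrl
import numpy as np, cv2
def ray(n,uv,z):
    c=ctrl.calibration(n);uv=np.atleast_2d(np.float64(uv))
    d=np.c_[uv,np.ones(len(uv))]@np.linalg.inv(c["mtx"]).T@c["R"]
    o=-c["R"].T@c["t"]
    return o+d*((np.broadcast_to(z,len(uv))-o[2])/d[:,2])[:,None]
def proj(n,X):
    c=ctrl.calibration(n);p=np.atleast_2d(X)@c["R"].T+c["t"];p=p@c["mtx"].T
    return p[:,:2]/p[:,2:]
E
python3 - <<'E'
from h import *
im=ctrl.get_image("top");hsv=cv2.cvtColor(im,cv2.COLOR_RGB2HSV)
s=1.5625
for nm,(x,y) in dict(cork=(300,290),cork2=(345,200),tray=(400,250),beaker=(320,243),beak2=(325,260),cap=(490,262),rib=(488,268)).items(): print(nm,hsv[int(y/s),int(x/s)])
print("cam",-ctrl.calibration("top")["R"].T@ctrl.calibration("top")["t"])
H,S,V=[hsv[...,i].astype(int) for i in range(3)]
def roi(m,a,b,c,d):
    o=np.zeros(m.shape,np.uint8);sl=np.s_[int(c/s):int(d/s),int(a/s):int(b/s)];o[sl]=m[sl]*255;return o
def comp(m):
    n,l,st,_=cv2.connectedComponentsWithStats(m);return (l==1+np.argmax(st[1:,4])).astype(np.uint8)*255
m=roi((H<17)&(S>100),270,375,165,358);m=cv2.morphologyEx(m,cv2.MORPH_OPEN,np.ones((2,2)))
ys,xs=np.nonzero(m);P=ray("top",np.c_[xs,ys]+0.0,23)[:,:2].astype(np.float32)
r=cv2.minAreaRect(P);print("lane",r,cv2.boxPoints(r).round())
b=comp(roi((S<70),285,358,222,275))
ys,xs=np.nonzero(b)
for z in(49,75):
    P=ray("top",np.c_[xs,ys]+0.0,z)[:,:2].astype(np.float32);print("beaker",z,cv2.minAreaRect(P))
c=roi((S<60)&(V>90),455,515,245,295)
big=lambda a,b,c,d,k:cv2.resize(im[int(c/s):int(d/s),int(a/s):int(b/s),::-1],None,fx=k,fy=k,interpolation=cv2.INTER_NEAREST)
i1=big(280,360,215,280,8);i2=big(450,520,240,312,8)
h=max(i1.shape[0],i2.shape[0]);C=np.zeros((h,i1.shape[1]+i2.shape[1],3),np.uint8)
C[:i1.shape[0],:i1.shape[1]]=i1;C[:i2.shape[0],i1.shape[1]:]=i2
print(C.shape,i1.shape,"offs",int(280/s),int(215/s),int(450/s),int(240/s));cv2.imwrite("pics/crop1.png",C)
print("tray cap top plane 138 guess",ray("top",[(488/s,268/s)],138))
E
```

```text
cork [ 15 176 171]
cork2 [ 18 169 171]
tray [ 20 155 169]
beaker [ 22  39 168]
beak2 [ 16  59 112]
cap [105  25 187]
rib [110  29 191]
cam [326.87080396 -25.88421824 988.59434808]
lane ((570.7655029296875, 152.2113494873047), (106.99964904785156, 349.6367492675781), 77.60132598876953) [[389. 137.]
 [730.  62.]
 [753. 167.]
 [412. 242.]]
beaker 49 ((588.74658203125, 151.03948974609375), (102.19064331054688, 52.31405258178711), 72.4061050415039)
beaker 75 ((581.5, 146.143798828125), (99.36289978027344, 50.86647415161133), 72.40616607666016)
(368, 760, 3) (336, 408, 3) offs 179 137 288 153
tray cap top plane 138 guess [[ 519.15465558 -136.63237737  138.        ]]
```

View pics/crop1.png

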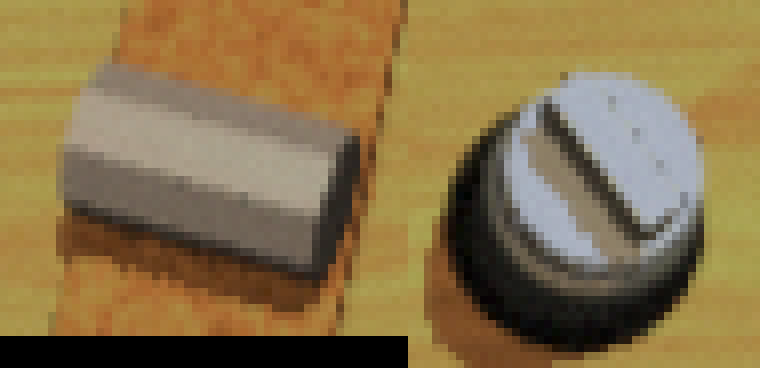

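In the crop, the beaker's top flat is the bright band with corners near (88,103), (340,152), (312,208) and (72,147). The rib's top lies between the edge (545,105)-(645,235) and the dotted edge (610,100)-(685,195). I'll project these and check them in the side view.

```bash
python3 - <<'E'
from h import *
im=ctrl.get_image("side")
def px(l,ox,oy,x0): 
    l=np.float64(l);return np.c_[ox+(l[:,0]-x0)/8-.5, oy+l[:,1]/8-.5]
B=ray("top",px([(88,103),(340,152),(312,208),(72,147)],179,137,0),75);print("beaker top",B.round(1))
print("c",B.mean(0),"len",np.linalg.norm(B[0]-B[1]),np.linalg.norm(B[2]-B[3]),"w",np.linalg.norm(B[0]-B[3]),np.linalg.norm(B[1]-B[2]))
R=ray("top",px([(545,105),(645,235)],288,153,408),138);R2=ray("top",px([(610,100),(685,195)],288,153,408),138)
cc=ray("top",px([(616,153.5)],288,153,408),138);d=R[1]-R[0]
print("rib",R.round(1),R2.round(1),cc,np.linalg.norm(d),np.degrees(np.arctan2(d[1],d[0])),np.degrees(np.arctan2(*(R2[1]-R2[0])[1::-1])))
k=6;x0,y0=205,160;crop=cv2.resize(im[y0:y0+92,x0:x0+110,::-1],None,fx=k,fy=k,interpolation=cv2.INTER_NEAREST)
for P in list(B)+list(R)+list(R2)+[cc[0]]:
    u,v=(proj("side",P)[0]-[x0,y0]+.5)*k;cv2.circle(crop,(int(u),int(v)),3,(255,0,255),1)
cv2.imwrite("pics/side1.png",crop)
# jar foot: dark blob top
t=ctrl.get_image("top");g=t.max(2);m=np.zeros_like(g);m[150:200,285:332]=(g[150:200,285:332]<60)*255
ys,xs=np.nonzero(m);P=ray("top",np.c_[xs,ys],17)[:,:2].astype(np.float32);print("foot",cv2.minEnclosingCircle(P))
# strip: edge-based in tight mask
E
```

```text
beaker top [[606.6 187.6  75. ]
 [586.3 101.   75. ]
 [566.9 110.6  75. ]
 [591.2 193.   75. ]]
c [587.75525537 148.04336568  75.        ] len 89.02259068046507 85.84464400224543 w 16.343041877210958 21.6446220403858
rib [[ 534.9 -118.2  138. ]
 [ 492.4 -147.1  138. ]] [[ 535.9 -138.6  138. ]
 [ 504.7 -160.2  138. ]] [[ 518.62979509 -139.54707562  138.        ]] 51.427877455323944 -145.7859209704895 -145.24307857854023
foot ((519.8027954101562, -139.47103881835938), 44.796871185302734)
```

View pics/side1.png

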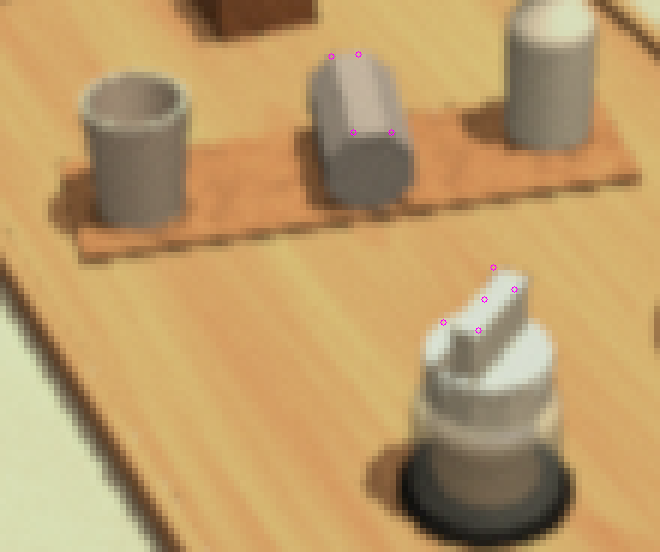

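Both features check out. The side view markers fall on the beaker's top flat, with the closed foot end nearest the camera, so the mouth is to +y. The rib centre is at about (519,-140), which agrees with the suction foot centre. Next I'll write the pose-delta helper.

```bash
cat >> h.py <<'E'
from scipy.spatial.transform import Rotation as Ro
p=np.array([.961,-.276,0]);a=np.array([.276,.961,0]);Z=np.array([0,0,1.])
def frame(y,z): return Ro.from_matrix(np.c_[np.cross(y,z),y,z])
def beak(al): # tool tilt: al=0 down, >0 hand leaning to +a side (pointing to -a)
    al=np.radians(al);return frame(p/np.linalg.norm(p),-a/np.linalg.norm(a)*np.sin(al)-Z*np.cos(al))
def delta(R,grasp=None,tcp=None):
    s=ctrl.read_state();R0=Ro.from_euler("xyz",s["tool_rot"])
    if tcp is None: tcp=np.array(grasp)+R.as_matrix()[:,2]*ctrl.grip_depth
    print("clock",round(s["clock"],2),"tcp now",s["eef_pos"].round(1),"to",np.round(tcp,1),"w",round(s["width"],1),"q",s["qpos"].round(2))
    d=np.asarray(tcp)-s["eef_pos"]
    print(" rot(tool,deg)",np.degrees((R0.inv()*R).as_rotvec()).round(2)," shift in old tool axes mm",R0.inv().apply(d).round(1)," in new",R.inv().apply(d).round(1))
E
python3 - <<'E'
from h import *
delta(beak(0),tcp=[600,175,240]); delta(beak(45),grasp=[589,153,130]); delta(beak(45),grasp=[589,153,49])
x0,y0,k=205,160,6
r=ray("side",(np.float64([(480,335),(524,280),(462,332),(508,272)]))/k+[x0-.5,y0-.5],138);print(r.round(1),[np.degrees(np.arctan2(*(r[i+1]-r[i])[1::-1])) for i in(0,2)])
E
```

```text
clock 0.25 tcp now [285.4 583.7 230.9] to [600 175 240] w 85.7 q [-1.18  0.63  0.04  1.52 -0.03  1.   -0.02]
 rot(tool,deg) [-4.000e-02  4.000e-02  7.997e+01]  shift in old tool axes mm [-462.2 -228.9   -8.9]  in new [-306.   415.2   -9.1]
clock 0.25 tcp now [285.4 583.7 230.9] to [585.3 140.3 116.8] w 85.7 q [-1.18  0.63  0.04  1.52 -0.03  1.   -0.02]
 rot(tool,deg) [ 31.25 -37.27  75.55]  shift in old tool axes mm [-464.2 -266.4  114.3]  in new [-162.1  410.7  323.5]
clock 0.25 tcp now [285.4 583.7 230.9] to [585.3 140.3  35.8] w 85.7 q [-1.18  0.63  0.04  1.52 -0.03  1.   -0.02]
 rot(tool,deg) [ 31.25 -37.27  75.55]  shift in old tool axes mm [-464.2 -266.4  195.3]  in new [-104.8  410.7  380.7]
[[ 503.8 -163.5  138. ]
 [ 543.6 -134.   138. ]
 [ 497.2 -157.7  138. ]
 [ 539.8 -124.7  138. ]] [np.float64(36.53977406238231), np.float64(37.761187562339856)]
```

>>> carry_out --deltas '[0, 0, 0, -0.0385, -0.019, -0.0008, -1, 0, 0, 0, -0.0385, -0.019, -0.0008, -1, 0, 0, 0, -0.0385, -0.019, -0.0008, -1, 0, 0, 0, -0.0385, -0.019, -0.0008, -1, 0, 0, 0, -0.0385, -0.019, -0.0008, -1, 0, 0, 0, -0.0385, -0.019, -0.0008, -1, 0, 0, 0, -0.0385, -0.019, -0.0008, -1, 0, 0, 0, -0.0385, -0.019, -0.0008, -1, 0, 0, 0, -0.0385, -0.019, -0.0008, -1, 0, 0, 0, -0.0385, -0.019, -0.0008, -1, 0, 0, 0, -0.0385, -0.019, -0.0008, -1, 0, 0, 0, -0.0385, -0.019, -0.0008, -1]'

```text
clock: 1.75
eef_pos: [601.1, 175.0, 240.9]
tool_rot: [3.142, -0.0, 2.687]
force: [0.2, 0.9, 1.0]
width: 85.5
gripper_force: 0.0
```

>>> carry_out --deltas '[0, 0, 10, 0, 0, 0, -1, 0, 0, 10, 0, 0, 0, -1, 0, 0, 10, 0, 0, 0, -1, 0, 0, 10, 0, 0, 0, -1, 0, 0, 10, 0, 0, 0, -1, 0, 0, 10, 0, 0, 0, -1, 0, 0, 10, 0, 0, 0, -1, 0, 0, 10, 0, 0, 0, -1, 0, 0, 0, 0, 0, 0, -1]'

```text
clock: 2.88
eef_pos: [600.2, 176.4, 240.7]
tool_rot: [-3.141, 0.001, 1.293]
force: [-0.5, 0.2, -0.6]
width: 85.1
gripper_force: 0.0
```

```bash
python3 - <<'E'
from h import *
delta(beak(0),tcp=[600,175,240]); delta(beak(45),grasp=[589,153,130]); delta(beak(45),grasp=[589,153,49])
E
```

```text
clock 2.88 tcp now [600.2 176.4 240.7] to [600 175 240] w 85.1 q [-0.59  0.62  0.44  1.59 -0.29  1.   -0.35]
 rot(tool,deg) [-0.01  0.03  0.09]  shift in old tool axes mm [-1.4  0.2  0.7]  in new [-1.4  0.2  0.7]
clock 2.88 tcp now [600.2 176.4 240.7] to [585.3 140.3 116.8] w 85.1 q [-0.59  0.62  0.44  1.59 -0.29  1.   -0.35]
 rot(tool,deg) [ 3.000e-02 -4.497e+01  9.000e-02]  shift in old tool axes mm [-38.7  -4.4 123.9]  in new [ 60.2  -4.3 115. ]
clock 2.88 tcp now [600.2 176.4 240.7] to [585.3 140.3  35.8] w 85.1 q [-0.59  0.62  0.44  1.59 -0.29  1.   -0.35]
 rot(tool,deg) [ 3.000e-02 -4.497e+01  9.000e-02]  shift in old tool axes mm [-38.6  -4.4 204.9]  in new [117.5  -4.3 172.3]
```

>>> carry_out --deltas '[0, -9, 0, 0, 0, 0, -1, 0, -9, 0, 0, 0, 0, -1, 0, -9, 0, 0, 0, 0, -1, 0, -9, 0, 0, 0, 0, -1, 0, -9, 0, 0, 0, 0, -1, 0, 0, 0, 0.015, -0.001, 0.029, -1, 0, 0, 0, 0.015, -0.001, 0.029, -1, 0, 0, 0, 0.015, -0.001, 0.029, -1, 0, 0, 0, 0.015, -0.001, 0.029, -1, 0, 0, 0, 0, 0, 0, -1, 0, 0, 0, 0, 0, 0, -1]'

```text
clock: 4.25
eef_pos: [586.5, 139.6, 117.4]
tool_rot: [3.141, 0.785, 1.292]
force: [0.7, -0.2, -0.3]
width: 85.3
gripper_force: 0.0
```

```bash
python3 - <<'E'
from h import *
delta(beak(45),grasp=[589,153,49])
cv2.imwrite("pics/side2.png",cv2.resize(ctrl.get_image("side")[60:230,150:400,::-1],None,fx=3,fy=3))
E
```

```text
clock 4.25 tcp now [586.5 139.6 117.4] to [585.3 140.3  35.8] w 85.3 q [-0.84  1.11  0.61  1.32  0.05  1.34 -0.69]
 rot(tool,deg) [ 0.05 -0.05  0.03]  shift in old tool axes mm [57.9 -1.3 57.5]  in new [58.  -1.3 57.5]
```

View pics/side2.png

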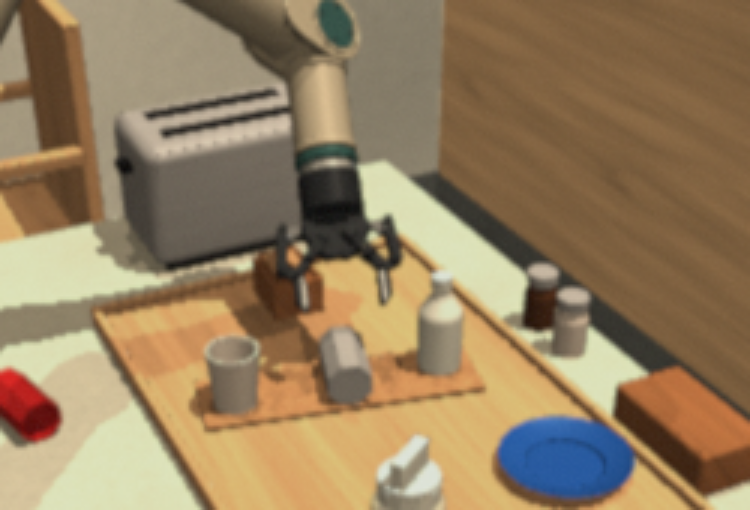

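The open fingers, at (303,290) and (385,285), straddle the beaker at (345,365) and clear the cup and bottle. I'll descend and grip.

>>> carry_out --deltas '[0, 0, 0, 0.0116, 0, 0.0115, -1, 0, 0, 0, 0.0116, 0, 0.0115, -1, 0, 0, 0, 0.0116, -0.001, 0.0115, -1, 0, 0, 0, 0.0116, 0, 0.0115, -1, 0, 0, 0, 0.0116, 0, 0.0115, -1, 0, 0, 0, 0, 0, 0, -1, 0, 0, 0, 0, 0, 0, 0.2, 0, 0, 0, 0, 0, 0, 1, 0, 0, 0, 0, 0, 0, 1, 0, 0, 0, 0, 0, 0, 1, 0, 0, 0, 0, 0, 0, 1, 0, 0, 0, 0, 0, 0, 1]'

```text
clock: 5.8
eef_pos: [585.4, 140.1, 35.8]
tool_rot: [3.14, 0.785, 1.29]
force: [1.2, 2.9, 6.3]
width: 51.7
gripper_force: 62.8
```

```bash
python3 - <<'E'
from h import *
delta(beak(45),grasp=[589,153,49])
E
```

```text
clock 5.8 tcp now [585.4 140.1  35.8] to [585.3 140.3  35.8] w 51.7 q [-0.83  1.22  0.58  1.31  0.02  1.25 -0.73]
 rot(tool,deg) [ 0.05 -0.02 -0.06]  shift in old tool axes mm [ 0.2 -0.1 -0.1]  in new [ 0.2 -0.1 -0.1]
```

>>> carry_out --deltas '[0, 0, 0, -0.0142, 0, -0.0142, 1, 0, 0, 0, -0.0142, 0, -0.0142, 1, 0, 0, 0, -0.0142, 0, -0.0142, 1, 0, 0, 0, -0.0142, 0, -0.0142, 1, 0, 0, 0, -0.0142, 0, -0.0142, 1, 0, 0, 0, -0.0142, 0, -0.0142, 1, 0, 0, 0, 0, 0, 0, 1]'

```text
clock: 6.68
eef_pos: [585.7, 140.0, 157.2]
tool_rot: [3.138, 0.783, 1.288]
force: [-0.6, -0.2, -2.0]
width: 51.4
gripper_force: 62.2
```

>>> carry_out --deltas '[0, 9, 0, 0, 0, 0, 1, 0, 9, 0, 0, 0, 0, 1, 0, 9, 0, 0, 0, 0, 1, 0, 9, 0, 0, 0, 0, 1, 0, 9, 0, 0, 0, 0, 1, 0, 9, 0, 0, 0, 0, 1, 0, 9, 0, 0, 0, 0, 1, 0, 9, 0, 0, 0, 0, 1, 0, 9, 0, 0, 0, 0, 1, 0, 9, 0, 0, 0, 0, 1, 0, 0, 0, 0, 0, 0, 1]'

```text
clock: 8.05
eef_pos: [584.6, 132.1, 151.3]
tool_rot: [-3.132, -0.784, 1.271]
force: [-0.4, -0.3, 0.0]
width: 51.2
gripper_force: 62.5
```

```bash
python3 - <<'E'
from h import *
delta(beak(-45),grasp=[571,152,110]);delta(beak(-45),grasp=[571,152,76])
cv2.imwrite("pics/side3.png",cv2.resize(ctrl.get_image("side")[80:230,200:400,::-1],None,fx=4,fy=4))
E
```

```text
clock 8.05 tcp now [584.6 132.1 151.3] to [574.7 164.7  96.8] w 51.2 q [ 0.49  0.79 -0.52  1.99 -0.99  0.5   0.73]
 rot(tool,deg) [ 0.29  0.09 -0.83]  shift in old tool axes mm [-18.5 -18.6  58.7]  in new [-18.4 -18.6  58.8]
clock 8.05 tcp now [584.6 132.1 151.3] to [574.7 164.7  62.8] w 51.2 q [ 0.49  0.79 -0.52  1.99 -0.99  0.5   0.73]
 rot(tool,deg) [ 0.29  0.09 -0.83]  shift in old tool axes mm [-42.5 -18.4  82.8]  in new [-42.4 -18.6  82.8]
```

View pics/side3.png

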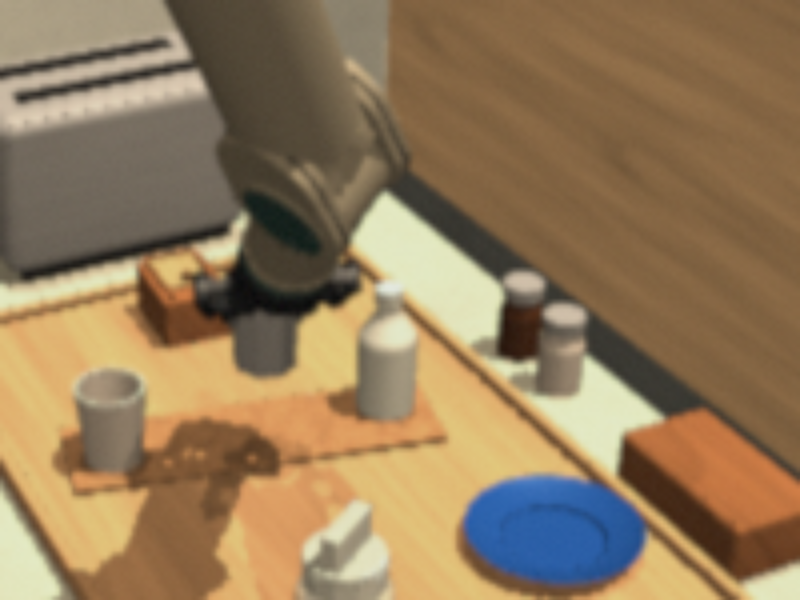

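The beaker is upright in the hand at (265,340), with its foot down. The bottle (387,370) and cup (110,430) haven't moved. I'll lower it toward the strip's centre.

>>> carry_out --deltas '[0, 0, 0, -0.0046, -0.0046, 0.0147, 1, 0, 0, 0, -0.0046, -0.0046, 0.0147, 1, 0, 0, 0, -0.0046, -0.0046, 0.0147, 1, 0, 0, 0, -0.0046, -0.0046, 0.0147, 1, 0, 0, 0, 0, 0, 0, 1]'

```text
clock: 8.72
eef_pos: [573.7, 175.1, 100.4]
tool_rot: [-3.14, -0.785, 1.294]
force: [0.2, -0.2, -1.0]
width: 51.1
gripper_force: 62.5
```

```bash
python3 - <<'E'
from h import *
delta(beak(-45),grasp=[571,152,78]);
im=ctrl.get_image("side")[80:230,200:400,::-1]
cv2.imwrite("pics/side4.png",cv2.resize(im,None,fx=4,fy=4))
E
```

```text
clock 8.72 tcp now [573.7 175.1 100.4] to [574.7 164.7  64.8] w 51.1 q [ 0.51  0.93 -0.68  2.04 -1.05  0.28  0.84]
 rot(tool,deg) [-0.22  0.02  0.11]  shift in old tool axes mm [-32.1   3.8  18.3]  in new [-32.1   3.8  18.3]
```

>>> carry_out --deltas '[0, 0, 0, -0.008, 0.001, 0.0045, 1, 0, 0, 0, -0.008, 0.001, 0.0045, 1, 0, 0, 0, -0.008, 0.001, 0.0045, 1, 0, 0, 0, -0.008, 0.001, 0.0045, 1, 0, 0, 0, 0, 0, 0, 1, 0, 0, 0, 0, 0, 0, 1]'

```text
clock: 9.52
eef_pos: [576.0, 162.0, 65.5]
tool_rot: [-3.141, -0.786, 1.29]
force: [0.3, 0.9, -1.4]
width: 51.4
gripper_force: 62.5
```

```bash
python3 - <<'E'
from h import *
delta(beak(-45),grasp=[571,152,73]);
im=ctrl.get_image("side")[100:220,210:350,::-1]
cv2.imwrite("pics/side5.png",cv2.resize(im,None,fx=5,fy=5))
E
```

```text
clock 9.53 tcp now [576.  162.   65.5] to [574.7 164.7  59.8] w 51.4 q [ 0.54  1.01 -0.69  2.03 -1.09  0.24  0.94]
 rot(tool,deg) [ 0.01 -0.04 -0.03]  shift in old tool axes mm [-2.5 -2.1  5.6]  in new [-2.4 -2.1  5.6]
```

View pics/side5.png

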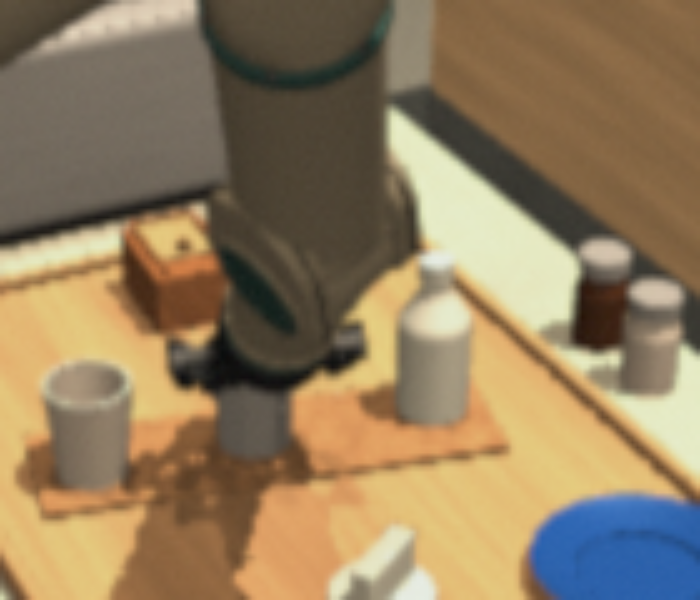

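The beaker hangs just above the strip at (255,450), midway between the cup (88,425) and the bottle (433,360). I'll creep down.

>>> carry_out --deltas '[0, 0, 0, -0.0014, 0, 0.0014, 1, 0, 0, 0, -0.0014, 0, 0.0014, 1, 0, 0, 0, 0, 0, 0, 1, 0, 0, 0, 0, 0, 0, 1]'

```text
clock: 10.07
eef_pos: [576.3, 161.9, 61.8]
tool_rot: [3.142, -0.786, 1.291]
force: [-0.1, -1.6, 2.0]
width: 51.7
gripper_force: 62.5
```

>>> carry_out --deltas '[0, 0, 0, -0.0011, 0, 0.0011, 1, 0, 0, 0, 0, 0, 0, 1, 0, 0, 0, 0, 0, 0, 1]'

```text
clock: 10.45
eef_pos: [576.3, 162.1, 61.8]
tool_rot: [-3.142, -0.788, 1.292]
force: [-3.2, -4.8, 12.0]
width: 51.2
gripper_force: 63.4
```

Contact at 12 N upward. I'll release and back out along the tool axis.

>>> carry_out --deltas '[0, 0, 0, 0, 0, 0, -0.4, 0, 0, 0, 0, 0, 0, -0.7, 0, 0, 0, 0, 0, 0, -1, 0, 0, 0, 0, 0, 0, -1, 0, 0, 0, 0, 0, 0, -1, 0, 0, 0, 0, 0, 0, -1]'

```text
clock: 11.2
eef_pos: [576.4, 161.5, 60.0]
tool_rot: [-3.141, -0.785, 1.291]
force: [-0.2, 0.3, 0.2]
width: 85.4
gripper_force: 0.0
```

>>> carry_out --deltas '[0, 0, 0, 0, 0, -0.01, -1, 0, 0, 0, 0, 0, -0.02, -1, 0, 0, 0, 0, 0, -0.025, -1, 0, 0, 0, 0, 0, -0.03, -1, 0, 0, 0, 0, 0, -0.03, -1, 0, 0, 0, 0, 0, -0.03, -1, 0, 0, 0, 0, 0, -0.03, -1, 0, 0, 0, 0, 0, -0.02, -1, 0, 0, 0, 0, 0, 0, -1]'

```text
clock: 12.32
eef_pos: [538.9, 27.3, 198.9]
tool_rot: [3.139, -0.784, 1.291]
force: [0.5, 0.5, -0.6]
width: 85.7
gripper_force: 0.0
```

```bash
python3 - <<'E'
from h import *
im=ctrl.get_image("top")[:,:,::-1]
cv2.imwrite("pics/top6.png",cv2.resize(im[75:250,90:350],None,fx=3,fy=3))
th=np.radians(35.5);y=np.array([-np.sin(th),np.cos(th),0])
for s in(1,-1): delta(frame(s*y,-Z),tcp=[520,-140,200])
for P in((571,152,115),): print(proj("top",np.array(P)))
E
```

```text
clock 12.38 tcp now [538.5  28.5 198.4] to [ 520 -140  200] w 85.5 q [ 0.65  0.68 -0.44  2.   -0.84  0.72  0.73]
 rot(tool,deg) [  54.81  -19.08 -132.42]  shift in old tool axes mm [-117.    28.9 -119.2]  in new [ 112.9 -126.5   -1.6]
clock 12.38 tcp now [538.5  28.5 198.4] to [ 520 -140  200] w 85.5 q [ 0.65  0.68 -0.44  2.   -0.84  0.72  0.73]
 rot(tool,deg) [-15.05 -43.23  36.42]  shift in old tool axes mm [-117.    28.9 -119.2]  in new [-112.9  126.5   -1.6]
[[199.4105786  157.66629729]]
```

View pics/top6.png

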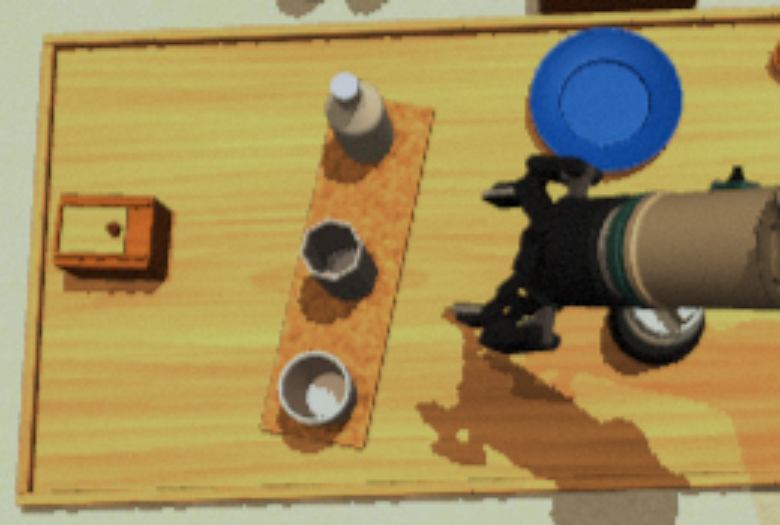

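The beaker stands mouth up at (333,250), within about 5 mm of the predicted lane centre. The bottle (360,115) and cup (317,388) are undisturbed. Next is the cap.

>>> carry_out --deltas '[0, 0, 0, 0.01, 0, -0.01, -1, 0, 0, 0, 0.01, 0, -0.01, -1, 0, 0, 0, 0.01, 0, -0.01, -1, 0, -9, 0, 0, 0, 0, -1, 0, -9, 0, 0, 0, 0, -1, 0, -9, 0, 0, 0, 0, -1, 0, -9, 0, 0, 0, 0, -1, 0, -9, 0, 0, 0, 0, -1, 0, 0, 0, 0, 0, 0, -1]'

```text
clock: 13.5
eef_pos: [539.1, 35.4, 241.3]
tool_rot: [3.141, -0.002, 1.302]
force: [0.7, 0.2, 0.3]
width: 85.7
gripper_force: 0.0
```

>>> carry_out --deltas '[0, 0, 9.6, 0, 0, 0, -1, 0, 0, 9.6, 0, 0, 0, -1, 0, 0, 9.6, 0, 0, 0, -1, 0, 0, 9.6, 0, 0, 0, -1, 0, 0, 0, -0.028, 0.0315, 0, -1, 0, 0, 0, -0.028, 0.0315, 0, -1, 0, 0, 0, -0.028, 0.0315, 0, -1, 0, 0, 0, -0.028, 0.0315, 0, -1, 0, 0, 0, 0, 0, 0, -1, 0, 0, 0, 0, 0, 0, -1]'

```text
clock: 14.75
eef_pos: [520.2, -139.1, 240.5]
tool_rot: [-3.14, -0.001, 0.619]
force: [0.9, -0.2, -0.1]
width: 85.1
gripper_force: 0.0
```

```bash
python3 - <<'E'
from h import *
th=np.radians(35.5);y=np.array([np.sin(th),-np.cos(th),0])
delta(frame(y,-Z),tcp=[520,-140,160]);delta(frame(y,-Z),grasp=[520,-140,131])
E
```

```text
clock 14.75 tcp now [ 520.2 -139.1  240.5] to [ 520 -140  160] w 85.1 q [ 0.03  0.47  0.27  1.82 -0.16  0.87 -0.58]
 rot(tool,deg) [-0.1  -0.03 -0.04]  shift in old tool axes mm [-0.7  0.8 80.5]  in new [-0.7  0.7 80.5]
clock 14.75 tcp now [ 520.2 -139.1  240.5] to [ 520.  -140.   112.3] w 85.1 q [ 0.03  0.47  0.27  1.82 -0.16  0.87 -0.58]
 rot(tool,deg) [-0.1  -0.03 -0.04]  shift in old tool axes mm [ -0.8   0.9 128.2]  in new [ -0.7   0.7 128.2]
```

>>> carry_out --deltas '[0, 0, 0, -0.001, 0.001, 0.025, -1, 0, 0, 0, 0, 0, 0.025, -1, 0, 0, 0, 0, 0, 0.025, -1, 0, 0, 0, 0, 0, 0.02, -1, 0, 0, 0, 0, 0, 0.017, -1, 0, 0, 0, 0, 0, 0.015, -1, 0, 0, 0, 0, 0, 0, -1, 0, 0, 0, 0, 0, 0, -1]'

```text
clock: 15.75
eef_pos: [520.8, -140.0, 113.8]
tool_rot: [-3.142, -0.0, 0.621]
force: [0.3, -0.1, 0.5]
width: 85.1
gripper_force: 0.0
```

>>> carry_out --deltas '[0, 0, 0, 0, 0, 0, 0, 0, 0, 0, 0, 0, 0, 0.3, 0, 0, 0, 0, 0, 0, 1, 0, 0, 0, 0, 0, 0, 1, 0, 0, 0, 0, 0, 0, 1, 0, 0, 0, 0, 0, 0, 1, 0, 0, 0, 0, 0, 0, 1]'

```text
clock: 16.62
eef_pos: [520.6, -140.2, 113.6]
tool_rot: [-3.142, 0.0, 0.621]
force: [0.1, 0.1, 4.4]
width: 15.0
gripper_force: 58.8
```

```bash
python3 - <<'E'
from h import *
s=ctrl.read_state();print(s["eef_pos"],s["force"],s["torque"],s["qpos"],s["width"],s["tool_rot"])
E
```

```text
[ 520.63241037 -140.21922386  113.64773276] [0.09266446 0.08377534 4.38210191] [ 0.0261284   0.12458623 -0.01556915] [ 0.07565234  0.64795176  0.20565806  1.93959833 -0.22821388  0.57623217
 -0.51708127] 14.985096463650383 [-3.14155638e+00  8.22157649e-06  6.20892903e-01]
```

>>> carry_out --deltas '[0, 0, 4, 0, 0, 0, 1, 0, 0, 4, 0, 0, 0, 1, 0, 0, 0, 0, 0, 0, 1]'

```text
clock: 17.0
eef_pos: [520.7, -140.3, 113.6]
tool_rot: [3.141, 0.0, 0.481]
force: [0.6, -0.0, 5.2]
width: 15.0
gripper_force: 59.0
```

```bash
python3 - <<'E'
from h import *
s=ctrl.read_state();print(s["eef_pos"],s["force"],s["torque"],s["qpos"],s["width"],s["tool_rot"])
E
```

```text
[ 520.73733144 -140.32423295  113.63596095] [ 0.59024939 -0.02211129  5.16626441] [-0.06708627 -0.00706669 -0.05762669] [ 0.04972115  0.65209912  0.24557713  1.94022792 -0.27179137  0.58072631
 -0.6149129 ] 15.026127771094808 [3.14127335e+00 2.49295031e-05 4.80640253e-01]
```

>>> carry_out --deltas '[0, 0, 4, 0, 0, 0, 1, 0, 0, 4, 0, 0, 0, 1, 0, 0, 0, 0, 0, 0, 1]'

```text
clock: 17.38
eef_pos: [520.8, -140.3, 113.7]
tool_rot: [3.141, -0.0, 0.341]
force: [0.1, 1.0, 4.9]
width: 14.8
gripper_force: 59.0
```

```bash
python3 - <<'E'
from h import *
s=ctrl.read_state();print(s["eef_pos"],s["force"],s["torque"],s["qpos"],s["width"],s["tool_rot"])
E
```

```text
[ 520.81330311 -140.33555453  113.65394714] [0.07832535 0.9502716  4.8963261 ] [-0.03282605  0.06390522 -0.00932198] [ 0.02433556  0.65677955  0.28491873  1.94088691 -0.31481407  0.58635518
 -0.71252461] 14.806367968321183 [ 3.14115699e+00 -1.26686448e-04  3.41195894e-01]
```

>>> carry_out --deltas '[0, 0, 4, 0, 0, 0, 1, 0, 0, 4, 0, 0, 0, 1, 0, 0, 0, 0, 0, 0, 1]'

```text
clock: 17.75
eef_pos: [520.8, -140.3, 113.7]
tool_rot: [3.141, -0.0, 0.202]
force: [-0.1, 0.0, 4.5]
width: 14.8
gripper_force: 59.0
```

```bash
python3 - <<'E'
from h import *
s=ctrl.read_state();print(s["eef_pos"],s["force"],s["torque"],s["qpos"],s["width"],s["tool_rot"])
E
```

```text
[ 520.79552267 -140.33802284  113.65912999] [-0.07616621  0.0106339   4.51949637] [-0.02553132  0.01063954 -0.01600729] [-8.11601748e-04  6.62135519e-01  3.24298456e-01  1.94161881e+00
 -3.57550641e-01  5.93187569e-01 -8.10582956e-01] 14.755744762436374 [ 3.14121298e+00 -1.66077635e-04  2.01515185e-01]
```

>>> carry_out --deltas '[0, 0, 4, 0, 0, 0, 1, 0, 0, 4, 0, 0, 0, 1, 0, 0, 0, 0, 0, 0, 1]'

```text
clock: 18.12
eef_pos: [520.8, -140.4, 113.7]
tool_rot: [3.141, -0.0, 0.062]
force: [-0.2, -0.1, 5.3]
width: 14.9
gripper_force: 59.0
```

```bash
python3 - <<'E'
from h import *
s=ctrl.read_state();print(s["eef_pos"],s["force"],s["torque"],s["qpos"],s["width"],s["tool_rot"])
E
```

```text
[ 520.82267397 -140.36048367  113.66023279] [-0.22235531 -0.05540882  5.29676419] [-0.00400217  0.09314005 -0.02726698] [-0.02577003  0.66822041  0.36372139  1.94229157 -0.39983852  0.60104727
 -0.90896342] 14.86410133011558 [ 3.14119476e+00 -2.55905997e-04  6.19694911e-02]
```

>>> carry_out --deltas '[0, 0, 5, 0, 0, 0, 1, 0, 0, 5, 0, 0, 0, 1, 0, 0, 5, 0, 0, 0, 1, 0, 0, 5, 0, 0, 0, 1, 0, 0, 5, 0, 0, 0, 1, 0, 0, 5, 0, 0, 0, 1, 0, 0, 5, 0, 0, 0, 1, 0, 0, 5, 0, 0, 0, 1, 0, 0, 5, 0, 0, 0, 1, 0, 0, 5, 0, 0, 0, 1, 0, 0, 0, 0, 0, 0, 1]'

```text
clock: 19.5
eef_pos: [520.8, -140.3, 113.6]
tool_rot: [3.141, -0.0, -0.811]
force: [-0.5, 0.0, 5.6]
width: 14.9
gripper_force: 59.1
```

```bash
python3 - <<'E'
from h import *
s=ctrl.read_state();print(s["eef_pos"],s["force"],s["torque"],s["qpos"],s["width"],s["tool_rot"])
im=ctrl.get_image("side")[:,:,::-1]
cv2.imwrite("pics/side7.png",cv2.resize(im[130:270,230:360],None,fx=4,fy=4))
E
```

```text
[ 520.77685561 -140.30472215  113.64985296] [-0.54056502  0.03095427  5.59336393] [ 0.10855977  0.04456926 -0.00512196] [-0.17438852  0.72302832  0.60925024  1.94640892 -0.64933544  0.6760481
 -1.53935294] 14.858991693302805 [ 3.14141283e+00 -3.28832251e-04 -8.10784265e-01]
```

View pics/side7.png

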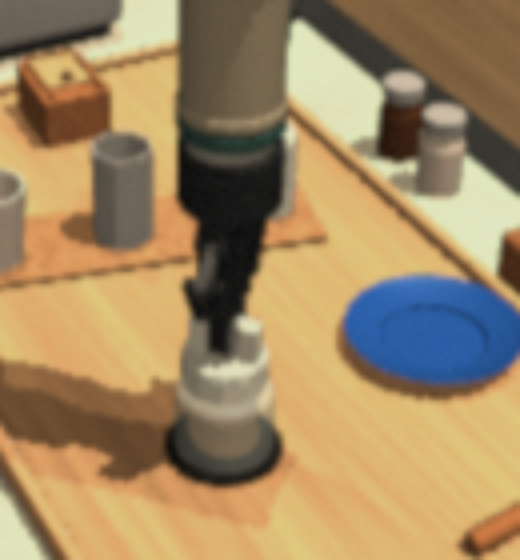

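The cap and rib have turned about 1.43 rad and are still seated. The beaker is standing at (122,190). I'll lift gently first.

>>> carry_out --deltas '[0, 0, 0, 0, 0, -0.003, 1, 0, 0, 0, 0, 0, -0.004, 1, 0, 0, 0, 0, 0, -0.004, 1, 0, 0, 0, 0, 0, 0, 1]'

```text
clock: 20.05
eef_pos: [520.4, -140.0, 124.6]
tool_rot: [3.141, 0.001, -0.81]
force: [-0.0, -0.5, 0.1]
width: 15.2
gripper_force: 58.4
```

>>> carry_out --deltas '[0, 0, 0, 0, 0, -0.012, 1, 0, 0, 0, 0, 0, -0.012, 1, 0, 0, 0, 0, 0, -0.012, 1, 0, 0, 0, 0, 0, -0.012, 1, 0, 0, 0, 0, 0, -0.012, 1, 0, 0, 0, 0, 0, -0.012, 1, 0, 0, 0, 0, 0, -0.008, 1, 0, 0, 0, 0, 0, 0, 1, 0, 0, 0, 0, 0, 0, 1, 0, 0, 0, 0, 0, 0, 1]'

```text
clock: 21.3
eef_pos: [520.1, -140.0, 203.9]
tool_rot: [3.141, 0.001, -0.81]
force: [-0.5, 0.6, -1.0]
width: 14.9
gripper_force: 58.7
```

```bash
python3 - <<'E'
from h import *
s=ctrl.read_state();print(s["eef_pos"],s["force"],s["width"],s["gripper_force"],abs(s["qd"]).max())
im=ctrl.get_image("side")[:,:,::-1]
cv2.imwrite("pics/side8.png",cv2.resize(im[90:270,200:360],None,fx=3,fy=3))
E
```

```text
[ 520.14135696 -140.0378218   203.9147541 ] [-0.46098398  0.58241991 -1.01593141] 14.939657907494682 58.73796343803406 0.0025176058982120495
```

View pics/side8.png

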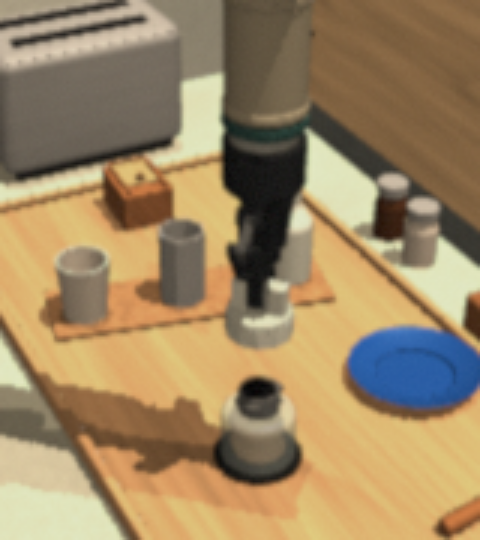

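The cap is held at (258,315), about 90 mm above the open jar at (258,420). The beaker stands at (182,262) between the cup and bottle, so I'm handing in.

```bash
python3 -c "
from cell import ctrl
print(ctrl.finish_job())"
```

```text
the job is handed in; nothing more can be done
None
```

The job is handed in after about 21 s on the robot's clock, verdict not shown: the beaker stands upright and released about 5 mm from the middle of the cork strip, and the gripper holds the jar's cap still about 90 mm above its seat.

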